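# Open the blade locker

## Task

Open the small steel blade locker so that the chopper blade can be taken out: lift the gate's latch bar, which carries an upright thumb post, gently out of its catch without forcing it against the catch's lip or hood, swing the gate calmly open until it stands about square to the locker's front, and let the bar down again. Leave the honey jar, the squeeze bottle and the deli tub where they stand.

Things in the scene. Friction and masses are not known exactly. Their poses are not given: they have to be found in the camera images.
- locker: steel locker fixed to the table, 160 deep (x) x 250 wide (y) x 130 mm high, open front closed by a gate of round bars; origin at the centre of its underside, front along its own -x, z up. A steel chopper blade stands inside. The steel catch on the left front jamb (own x -80 to -108, y 96 to 108 mm) holds the latch bar's end
- catch_jamb (a point): fixed point where the resting bar's middle line passes the catch (122 mm above the table; not moved by the catch's setting). Catch: a C hook, mouth to the front, 14.5 mm high between front lip and hood; the bar (10 mm high) has 3 mm play to the lip. It is screwed on through slots: the lip's top is 5 to 35 mm above the resting bar's underside, new each time, not measured
- hinge_axis (a point): point on the gate's upright hinge axis, 130 mm above the table, at the right-hand end of the locker's front (its own x -80, y -105)
- gate (a joint): angle of the gate, 0 closed, growing as its left-hand edge swings out towards the robot (counter-clockwise from above), stop at 1.75 rad; stays where it is left (about 0.12 N m of friction). The gate is 190 mm wide, its top 128 mm above the table
- latch (a joint): angle of the latch bar about its pin, 0 resting level on the gate, growing as its free end rises; falls back by its weight. To pass the mouth the bar must be above the lip and under the hood, 3 to 4 mm of room at the catch (2 to 3 mm at the post): feel for the hood, a hard stop (met between 0.05 and 0.25 rad), while lifting slowly; go back half of that room and pull
- thumb_bar: flat steel latch bar on the gate's front, 0.13 to 0.21 kg, 10 mm high, 6 mm thick, 122 mm above the table at rest, reaching 177 mm from its pin (catch middle at 167 mm); origin on the pin, own y along the bar to its free end, own x the pin's axis, square to the gate and pointing into the locker. Force between bar and catch must stay below 12 N
- post_top (a point): top of the thumb post, an upright steel rod of 12 mm diameter on the bar, 115 mm from the pin (155 mm from the hinge axis) and 15 mm in front of the gate's plane; its top is 56 mm above the pin's height, free all round for the upper 40 mm. It can be pinched from above across the gate's thickness; as the bar lifts it moves on a circle about the pin
- pivot_pin (a point): the pin on which the bar turns, 40 mm from the hinge axis, 15 mm in front of the gate's plane, 122 mm above the table; moves with the gate
- honey: honey jar, 57 mm across, 100 mm high, loose; origin at the centre of its underside
- bottle: small squeeze bottle, 38 mm across, 88 mm high, loose; origin at the centre of its underside
- tub: round deli tub with lid, 116 mm across, 74 mm high, loose; origin at the centre of its underside

How it is judged:
On the way, in this order (a step that is already met when the one before it is completed fails the run):
1. the bar is lifted while the gate is still shut (value of joint latch above 0.025 rad and value of joint gate below 0.05 rad), for 0.1 s.
2. the gate has been swung open (value of joint gate above 1.2 rad), for 0.2 s.
At the end, for the whole second after the job is handed in: the gate stands open by at least 1.2 rad (69 degrees) and at rest, and the latch bar is back down on its rest (below 0.03 rad) (value of joint gate above 1.2 rad and value of joint latch below 0.03 rad and velocity of joint gate between -0.05 and 0.05 rad/s); the robot touches nothing.
It fails at once if the latch bar is forced against the catch (lip or hood) with more than 12 N (contact force between thumb_bar and locker above 12 N).
It fails at once if the gate is flung (faster than 2 rad/s) (velocity of joint gate above 2 rad/s).
It fails at once if the honey jar is disturbed (moved more than 3 cm) (distance of honey from where it was at the start of the episode above 0.03 m).
It fails at once if the squeeze bottle is disturbed (moved more than 3 cm) (distance of bottle from where it was at the start of the episode above 0.03 m).
It fails at once if the deli tub is disturbed (moved more than 3 cm) (distance of tub from where it was at the start of the episode above 0.03 m).
It also fails if it takes over 64 s, if anything falls off the work surface, if the arm or the gripper's body presses on something with over 40 N, if the wrist force passes 120 N, or if a joint passes its speed limit or range.

## Robot

A 7-joint arm with a two-finger parallel gripper is mounted at the origin on a cart in front of the work surface, level with it; the furniture and walls round the work are solid. World frame = base frame: x ahead of the robot, y to its left, z up, the work surface at z = 0. Lengths are in m, angles in rad, forces in N, time in s.
With the tool pointing down it reaches from about 0.35 to 0.9 m from the base axis. Payload 7.2 kg.
Tool frame: the origin (TCP) lies at the very end of the fingers, on their centre line; the grasp point (between the pads) lies behind it (env.tcp_to_grasp is the z of the grasp point in the tool frame, in m); z points along the fingers, y is the line along which they close (so a half turn about z gives the same grasp; the last joint's range is limited). The gripper opens to 88 mm and grips with 3 to 60 N. Pads are 20 mm wide; open, the fingers measure 115 mm over their backs; the gripper's body (75 mm by 178 mm) begins 61 mm behind the grasp point.
Start: joints at [-1.173, 0.411, -0.013, 1.596, 0.006, 1.134, -0.082], TCP at [0.281, 0.558, 0.223] pointing down, gripper open.
Joint ranges: [-2.95, 2.95], [-0.29, 1.99], [-1.47, 1.44], [0.14, 2.54], [-1.03, 4.17], [0.13, 1.85], [-2.86, 2.86]. Speed limits (rad/s): [2.39, 2.39, 3.01, 3.01, 3.14, 3.14, 3.14].

## Interface

Orientations are given as [roll, pitch, yaw] about the fixed x, y, z axes, in that order (R = Rz(yaw) Ry(pitch) Rx(roll)).
In Python, from rig import readout, get_image, calibration, order, env gives the robot as it stands. The module is installed in compiled form; this text tells all that it offers.
- The arm moves only by the tool servo_tool, never from a script. Its argument "commands" is a list of rows, each a list of 3 entries, a list of its own where there are three numbers: the shift along the tool's x, y, z in cm, then the turn, a rotation vector about the tool's x, y, z in degrees, then the closure, from -1 (fully open) to 1 (shut). In form: [[[tx, ty, tz], [rx, ry, rz], gripper], ...]. A call has 1 to 20 rows; each row is the pose to reach, as a shift and turn from the pose commanded when the call began, along the tool's axes at that moment; what a row does not reach only later rows make up. A row lasts 1/10 s, in which the tool goes at most 50 mm and 8.59 degrees, less where a joint would pass 70% of its speed; a pose out of reach is approached as far as the arm can. A call with a gripper value outside its range is refused whole. The fingers move at their own pace and stop on an object; "newtons" is the grip in N (left out, the last holds). Time passes only in rows, so rows that repeat a pose let the fingers close. It gives the time, the measured TCP pose, the force, the opening and the grip force at its end, in the units of the state.
- readout.get_obs(): the state, without advancing time (a new reading comes with each control period).
- get_image(name): name is "scene" or "top" or "wrist"; returns (picture, depth): 420x560x3 uint8, blue, green, red; 420x560 float32, m along the optical axis (not along the pixel's ray), 0 where there is no reading.
- calibration(name): a dict with "fov_y" (degrees; the focal length in pixels is half the picture's height over the tangent of half this angle, whatever the lens; pixels are square), "cx", "cy" (the principal point, pixels), "pose" (4x4, takes a point from camera to world coordinates); the wrist camera has in their place "mount" (4x4, takes a point from camera to tool coordinates, whose origin is the TCP and whose axes are the flange's). Camera axes: x right, y down, z forward; pixel columns grow to the right and rows downward; lengths in m; the calibration is good to about 2 mm. A picture is of the moment at which its call begins: read the wrist's pose just before it. calibration takes no time and is no camera call.
- order.hand_in(): hands the job in; it is judged then, once.
The state is a dict: "clock": time; "joint_positions": joint angles; "qd": joint speeds; "tau": joint torques, N m; "eef_pos": TCP position; "ee_rot": TCP orientation; "force": force on the tool from outside, world axes, zero at the start; "torque": the same for the moment, N m; "gripper_width": finger opening in m; "grip_force": force on a finger pad.
Only numpy, scipy, OpenCV 4.12 (cv2) and the standard library are available. Lean on these libraries where they do the work, as an engineer would, in place of code of your own. Each camera call takes 0.05 s, during which the arm holds its last target. There are 200 camera calls.

## Working session

There is one attempt and no reset: what is moved stays moved. The work goes in short steps, Python scripts to look and compute and a tool call to move; the robot and the scene stay as the last step left them, time stands still between calls to the robot, and variables do not carry over. Pictures are saved under pics/ and viewed, at most 10 in all, crops included, and the job is handed in when it is done.

Besides the shell and the picture viewer there is one more tool, called after "Call:" as name([rows], argument=value, ...), one row to a line, values as JSON. servo_tool: Moves the arm, as the interface text tells. Its arguments: {"type":"object","properties":{"commands":{"type":"array","items":{"type":"array"}},"newtons":{"type":"number"}},"required":["commands"]}

```bash
mkdir -p pics
python3 - <<'E'
from rig import readout, get_image, calibration, env
import cv2, numpy as np
o=readout.get_obs(); print({k:np.round(v,3) for k,v in o.items()}, env.tcp_to_grasp)
for n in("top","scene"):
    p,d=get_image(n); cv2.imwrite(f"pics/{n}.png",p); np.save(f"pics/{n}_d.npy",d); c=calibration(n); np.save(f"pics/{n}_p.npy",p); print(n,c)
print(calibration("wrist"))
a=np.vstack([cv2.imread("pics/top.png"),cv2.imread("pics/scene.png")]);
E
```

```text
{'clock': np.float64(0.0), 'joint_positions': array([-1.173,  0.412, -0.013,  1.597,  0.006,  1.134, -0.082]), 'qd': array([ 0.   ,  0.001, -0.   , -0.002,  0.001, -0.   , -0.001]), 'tau': array([-0.0000e+00, -5.8794e+01,  6.4200e-01, -2.9107e+01, -5.4000e-02,
        1.8000e-02,  0.0000e+00]), 'eef_pos': array([0.281, 0.558, 0.222]), 'ee_rot': array([-3.14 ,  0.   ,  2.676]), 'force': array([-1.166,  0.197, -0.482]), 'torque': array([ 0.043,  0.029, -0.014]), 'grip_force': np.float64(0.0), 'gripper_width': np.float64(0.088)} -0.0187
top {'fov_y': 47.71371655670224, 'cx': 284.0058883653715, 'cy': 206.94648319554344, 'pose': array([[ 0.01959383, -0.98535025,  0.1694136 ,  0.3624146 ],
       [-0.99945235, -0.01478428,  0.02960447, -0.00327333],
       [-0.02666611, -0.16990089, -0.9851003 ,  1.50827288],
       [ 0.        ,  0.        ,  0.        ,  1.        ]])}
scene {'fov_y': 47.0497186000866, 'cx': 291.21997074779097, 'cy': 209.58936662569107, 'pose': array([[ 0.7986479 , -0.43071014,  0.42029788,  0.14554099],
       [-0.60177537, -0.56543965,  0.56404292, -0.54651446],
       [-0.00528592, -0.7033966 , -0.71077794,  0.84509632],
       [ 0.        ,  0.        ,  0.        ,  1.        ]])}
{'fov_y': 59.725922693855985, 'cx': 276.05577223393175, 'cy': 212.7697691873129, 'mount': array([[ 7.59738354e-05, -9.62120626e-01, -2.72624093e-01,
         7.39051464e-02],
       [ 9.99999764e-01,  2.59255249e-04, -6.36264398e-04,
        -1.47633668e-03],
       [ 6.82842328e-04, -2.72623981e-01,  9.62120418e-01,
        -1.62688255e-01],
       [ 0.00000000e+00,  0.00000000e+00,  0.00000000e+00,
         1.00000000e+00]])}
```

View pics/top.png

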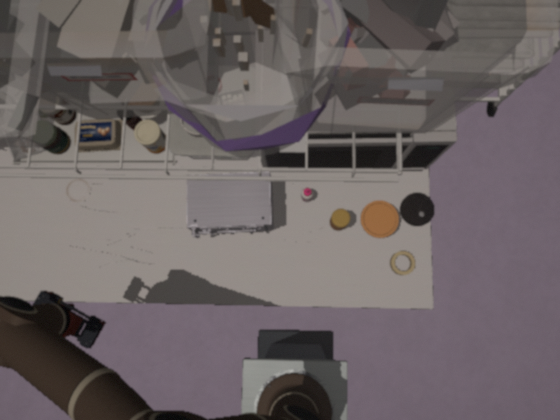

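View pics/scene.png

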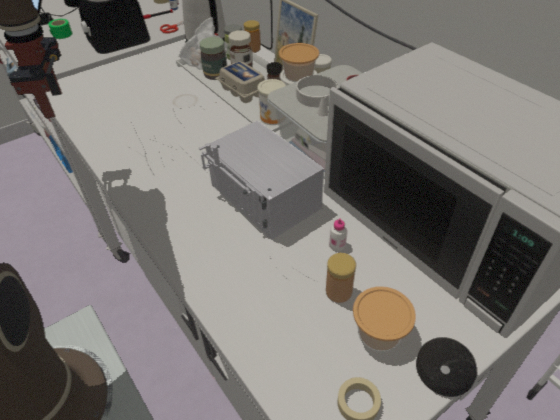

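The top view shows the locker roof at cols 188–271, rows 180–230, with its front and latch bar around row 232. The bottle is near (308,194), the jar near (341,218) and the tub near (380,218), all to the right of the hinge. Next I'll measure the roof and post from depth.

```bash
cat > h.py <<'E'
import numpy as np
from rig import calibration
def cloud(n,d,pose=None,c=None):
    c=c or calibration(n); h,w=d.shape; f=h/2/np.tan(np.radians(c["fov_y"]/2))
    v,u=np.mgrid[:h,:w]; P=np.stack([(u-c["cx"])/f*d,(v-c["cy"])/f*d,d],-1)
    T=c["pose"] if pose is None else pose
    return P@T[:3,:3].T+T[:3,3]
E
python3 - <<'E'
from h import *
import cv2
for n in("top","scene"):
    d=np.load(f"pics/{n}_d.npy"); P=cloud(n,d); x,y,z=P[...,0],P[...,1],P[...,2]
    roi=(d>0)&(x>.3)&(x<.75)&(y>-.05)&(y<.4)
    m=roi&(abs(z-.13)<.006)
    k,l,s,_=cv2.connectedComponentsWithStats(m.astype(np.uint8)); i=1+s[1:,4].argmax(); q=P[l==i]
    r=cv2.minAreaRect(q[:,:2].astype(np.float32)); print(n,s[i],r,cv2.boxPoints(r).round(3).tolist(),np.median(q[:,2]))
    m=roi&(z>.142)&(z<.2)&(x<.6)
    print("post",m.sum(),np.c_[P[m],np.argwhere(m)].round(3)[:40].tolist())
    t=roi&(abs(z)<.01); print("table z",np.median(z[t]))
# furniture above z=.2 near
d=np.load("pics/top_d.npy");P=cloud("top",d)
m=(d>0)&(P[...,2]>.2)&(abs(P[...,1]-.1)<.25)&(P[...,0]>.3)
print("high things min x",np.percentile(P[m][:,0],[0,1,5]),P[m][P[m][:,0].argsort()[:5]])
for n,(u,v) in dict(bottle=(308,194),honey=(341,218),tub=(380,218)).items(): print(n,P[v,u])
p=np.load("pics/scene_p.npy")[100:260,180:350]; cv2.imwrite("pics/crop1.png",cv2.resize(p,None,fx=4.5,fy=3.7,interpolation=cv2.INTER_CUBIC)[:600])
E
```

```text
top [ 187  179   85   56 3904] ((0.5984553694725037, 0.20298966765403748), (0.1637963503599167, 0.25483283400535583), 0.3397423028945923) [[0.515999972820282, 0.33000001311302185], [0.5170000195503235, 0.07500000298023224], [0.6809999942779541, 0.07599999755620956], [0.6800000071525574, 0.3310000002384186]] 0.1305380963138102
post 45 [[0.536, 0.294, 0.151, 226.0, 195.0], [0.533, 0.303, 0.149, 227.0, 192.0], [0.533, 0.297, 0.149, 227.0, 194.0], [0.533, 0.295, 0.148, 227.0, 195.0], [0.53, 0.303, 0.151, 228.0, 192.0], [0.531, 0.301, 0.145, 228.0, 193.0], [0.531, 0.295, 0.147, 228.0, 195.0], [0.527, 0.25, 0.181, 228.0, 208.0], [0.527, 0.248, 0.18, 228.0, 209.0], [0.527, 0.245, 0.18, 228.0, 210.0], [0.528, 0.243, 0.176, 228.0, 211.0], [0.528, 0.304, 0.145, 229.0, 192.0], [0.528, 0.301, 0.146, 229.0, 193.0], [0.528, 0.298, 0.147, 229.0, 194.0], [0.528, 0.296, 0.143, 229.0, 195.0], [0.525, 0.251, 0.176, 229.0, 208.0], [0.524, 0.248, 0.181, 229.0, 209.0], [0.525, 0.246, 0.176, 229.0, 210.0], [0.525, 0.242, 0.179, 229.0, 211.0], [0.526, 0.242, 0.167, 229.0, 212.0], [0.524, 0.299, 0.152, 230.0
[... 2247 characters left out ...]
, 201.0], [0.515, 0.297, 0.149, 147.0, 202.0], [0.519, 0.299, 0.145, 147.0, 203.0], [0.521, 0.297, 0.146, 147.0, 204.0], [0.523, 0.297, 0.145, 147.0, 205.0], [0.526, 0.297, 0.143, 147.0, 206.0], [0.53, 0.295, 0.143, 147.0, 208.0], [0.531, 0.293, 0.143, 147.0, 209.0], [0.518, 0.249, 0.177, 147.0, 212.0]]
table z -0.0002904400235554938
high things min x [0.48177709 0.48459382 0.4918221 ] [[0.48177709 0.05917824 1.10592808]
 [0.48197216 0.05838927 1.1053053 ]
 [0.48202755 0.06109293 1.10501428]
 [0.4821353  0.06025815 1.10468583]
 [0.48214067 0.06204686 1.10459808]]
bottle [ 0.64986367 -0.03313602  0.0776219 ]
honey [ 0.57388038 -0.13214264  0.09841006]
tub [ 0.57899881 -0.25202704  0.07657833]
```

View pics/crop1.png

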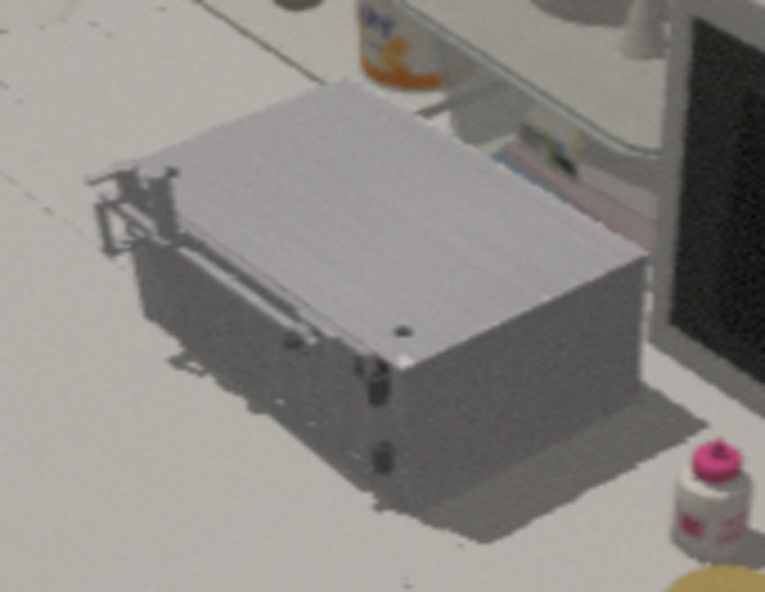

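The crop shows the C-hook catch at the far left of the front and the post just right of it. The bar runs right to its pin, and the hinge knuckles are near the right corner. Before moving I'll check for overhanging furniture and get the roof's yaw.

```bash
cat >> h.py <<'E'
def tool_T():
    from rig import readout
    from scipy.spatial.transform import Rotation as R
    o=readout.get_obs(); T=np.eye(4); T[:3,:3]=R.from_euler("xyz",o["ee_rot"]).as_matrix(); T[:3,3]=o["eef_pos"]; return T
def to_tool(dw): return (tool_T()[:3,:3].T@np.array(dw)*100).round(2)
E
python3 - <<'E'
from h import *
for n in("top","scene"):
    P=cloud(n,np.load(f"pics/{n}_d.npy")); x,y,z=P[...,0],P[...,1],P[...,2]
    m=(z>.2)&(z<.7)&(abs(y-.2)<.25)&(x>.25)&(x<1)&~((x<.4)&(y>.4))
    print(n,m.sum(),P[m][P[m][:,0].argsort()[:400:50]].round(3).tolist())
    m=(abs(z-.13)<.004)&(x>.55)&(x<.66)&(abs(y-.2)<.2)
    for lo in np.arange(.55,.66,.01):
        s=m&(x>=lo)&(x<lo+.01); print(lo.round(2),y[s].min().round(4),y[s].max().round(4))
print(to_tool([.242,-.311,.077]))
E
```

```text
top 570 [[0.25, 0.387, 0.69], [0.252, 0.377, 0.681], [0.255, 0.394, 0.679], [0.258, 0.395, 0.678], [0.264, 0.399, 0.652], [0.735, 0.016, 0.238], [0.736, 0.065, 0.203], [0.737, -0.009, 0.223]]
0.55 0.0753 0.3232
0.56 0.0756 0.3245
0.57 0.0757 0.3244
0.58 0.076 0.3255
0.59 0.0762 0.3258
0.6 0.0764 0.3268
0.61 0.0768 0.3272
0.62 0.08 0.3272
0.63 0.0803 0.3278
0.64 0.0805 0.3287
0.65 0.0806 0.3296
scene 7884 [[0.732, 0.101, 0.281], [0.733, 0.049, 0.249], [0.734, 0.061, 0.3], [0.734, 0.005, 0.254], [0.734, 0.094, 0.201], [0.734, 0.026, 0.254], [0.735, -0.01, 0.248], [0.735, 0.06, 0.277]]
0.55 0.0715 0.3247
0.56 0.0735 0.3251
0.57 0.0737 0.3245
0.58 0.0758 0.3263
0.59 0.0737 0.3261
0.6 0.0756 0.3277
0.61 0.0771 0.3277
0.62 0.0782 0.3297
0.63 0.077 0.3266
0.64 0.0787 0.3272
0.65 0.0791 0.3303
[-35.59 -16.93  -7.67]
```

Call:
servo_tool([
  [[-35.6,-16.9,-7.7],[0,0,60],-1],
  [[-35.6,-16.9,-7.7],[0,0,60],-1],
  [[-35.6,-16.9,-7.7],[0,0,60],-1],
  [[-35.6,-16.9,-7.7],[0,0,60],-1],
  [[-35.6,-16.9,-7.7],[0,0,60],-1],
  [[-35.6,-16.9,-7.7],[0,0,60],-1],
  [[-35.6,-16.9,-7.7],[0,0,60],-1],
  [[-35.6,-16.9,-7.7],[0,0,60],-1],
  [[-35.6,-16.9,-7.7],[0,0,60],-1],
  [[-35.6,-16.9,-7.7],[0,0,60],-1],
  [[-35.6,-16.9,-7.7],[0,0,60],-1],
  [[-35.6,-16.9,-7.7],[0,0,60],-1],
  [[-35.6,-16.9,-7.7],[0,0,60],-1],
  [[-35.6,-16.9,-7.7],[0,0,60],-1],
])

```text
clock: 1.5
eef_pos: [0.5223, 0.2484, 0.2995]
ee_rot: [-3.141, 0.0, 1.63]
force: [0.4, 0.3, 0.3]
gripper_width: 0.0874
grip_force: 0.0
```

Run:
```python
from h import *
from rig import *
import cv2
o=readout.get_obs(); print({k:np.round(o[k],3) for k in("clock","eef_pos","ee_rot","force","torque","joint_positions")})
c=calibration("wrist"); T=tool_T()@c["mount"]; p,d=get_image("wrist"); cv2.imwrite("pics/w1.png",p)
np.save("pics/w1_d.npy",d); np.save("pics/w1_T.npy",T)
P=cloud("wrist",d,T,c); x,y,z=P[...,0],P[...,1],P[...,2]
m=(d>0)&(x>.45)&(z>.17)&(z<.19)&(abs(y-.25)<.05)
print("post top",m.sum(),P[m].mean(0),P[m].min(0),P[m].max(0),np.argwhere(m).mean(0))
m=(d>0)&(z>.116)&(z<.135)&(x>.48)
cv2.imwrite("pics/m.png",m*255)
# front edge profile
for lo in np.arange(.08,.33,.02):
    s=m&(y>=lo)&(y<lo+.02)
    if s.any(): h=P[s]; hh=h[h[:,0].argsort()]; print(lo.round(2),s.sum(),hh[:: max(1,len(hh)//8),0][:8].round(3), hh[:4,2].round(3))
```

```text
{'clock': np.float64(1.5), 'eef_pos': array([0.522, 0.248, 0.299]), 'ee_rot': array([-3.141,  0.   ,  1.63 ]), 'force': array([0.394, 0.295, 0.288]), 'torque': array([-0.03 ,  0.076,  0.026]), 'joint_positions': array([-0.794,  0.279,  0.341,  1.624, -0.097,  1.256, -0.375])}
post top 183 [0.52406927 0.24714593 0.17767358] [0.5187427  0.24107877 0.17060766] [0.52958403 0.25244798 0.1804748 ] [205.01639344 278.43169399]
0.08 5 [0.544 0.544 0.544 0.544 0.544] [0.124 0.121 0.122 0.119]
0.1 1294 [0.529 0.553 0.564 0.575 0.587 0.6   0.613 0.627] [0.126 0.127 0.127 0.127]
0.12 1813 [0.522 0.541 0.554 0.567 0.581 0.594 0.607 0.62 ] [0.123 0.125 0.126 0.126]
0.14 1920 [0.526 0.546 0.559 0.573 0.586 0.599 0.613 0.689] [0.128 0.128 0.126 0.127]
0.16 2424 [0.525 0.549 0.565 0.581 0.597 0.614 0.675 0.691] [0.127 0.127 0.127 0.127]
0.18 2979 [0.524 0.551 0.57  0.589 0.607 0.649 0.668 0.688] [0.126 0.127 0.126 0.128]
0.2 3584 [0.523 0.552 0.574 0.596 0.618 0.64  0.662 0.684] [0.127 0.127 0.127 0.126]
0.22 3671 [0.522 0.555 0.576 0.597 0.618 0.64  0.661 0.683] [0.126 0.128 0.127 0.127]
0.24 3943 [0.516 0.55  0.572 0.594 0.615 0.637 0.659 0.681] [0.13  0.131 0.13  0.129]
0.26 4272 [0.517 0.545 0.567 0.589 0.612 0.635 0.658 0.68 ] [0.117 0.116 0.117 0.118]
0.28 4202 [0.511 0.553 0.574 0.595 0.616 0.637 0.659 0.68 ] [0.127 0.127 0.127 0.126]
0.3 4383 [0.511 0.553 0.574 0.595 0.616 0.637 0.658 0.679] [0.118 0.121 0.129 0.121]
0.32 1540 [0.535 0.58  0.607 0.629 0.647 0.663 0.678 0.691] [0.117 0.131 0.13  0.131][ WARN:0@0.686] global loadsave.cpp:1063 imwrite_ Unsupported depth image for selected encoder is fallbacked to CV_8U.
```

View pics/w1.png

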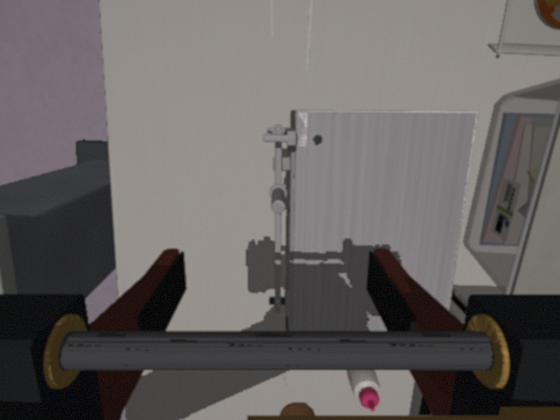

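The wrist view shows the post top near pixel (278,195), the C hook at about (280,135), and the bar running straight down to its pin near (278,300). The post top measures (0.524, 0.247, 0.178), which matches the given 0.178 m height and 12 mm diameter. I'll go down and pinch it lightly.

Call:
servo_tool([
  [[-0.15,0.16,3],[0,0,0],-1],
  [[-0.15,0.16,6],[0,0,0],-1],
  [[-0.15,0.16,9],[0,0,0],-1],
  [[-0.15,0.16,11.5],[0,0,0],-1],
  [[-0.15,0.16,13.5],[0,0,0],-1],
  [[-0.15,0.16,14.7],[0,0,0],-1],
  [[-0.15,0.16,15.2],[0,0,0],-1],
  [[-0.15,0.16,15.2],[0,0,0],-1],
  [[-0.15,0.16,15.2],[0,0,0],0.3],
  [[-0.15,0.16,15.2],[0,0,0],0.3],
  [[-0.15,0.16,15.2],[0,0,0],0.3],
  [[-0.15,0.16,15.2],[0,0,0],0.3],
], newtons=8)

```text
clock: 2.75
eef_pos: [0.5248, 0.2462, 0.1482]
ee_rot: [3.141, -0.001, 1.629]
force: [0.8, -0.2, -0.6]
gripper_width: 0.0593
grip_force: 0.0
```

Run:
```python
from rig import *
import cv2,numpy as np
o=readout.get_obs(); print({k:np.round(o[k],4) for k in("clock","eef_pos","ee_rot","force","torque","gripper_width","grip_force")})
p,d=get_image("wrist"); cv2.imwrite("pics/w2.png",p)
```

```text
{'clock': np.float64(2.75), 'eef_pos': array([0.5248, 0.2462, 0.1482]), 'ee_rot': array([ 3.1409e+00, -5.0000e-04,  1.6286e+00]), 'force': array([ 0.7531, -0.2212, -0.5667]), 'torque': array([-0.0781,  0.0665,  0.0383]), 'gripper_width': np.float64(0.0593), 'grip_force': np.float64(0.0)}
```

View pics/w2.png

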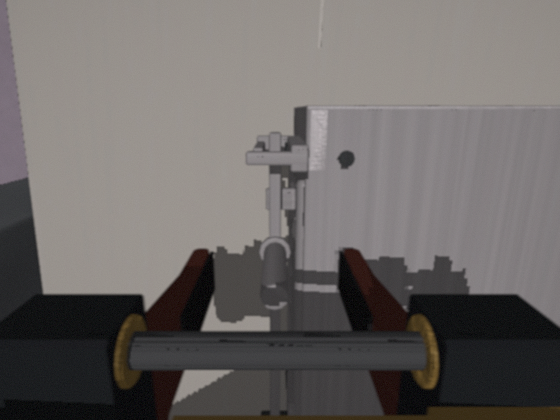

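The post (275,255) sits midway between the finger tips (212 and 342), so I'll close on it.

Call:
servo_tool([
  [[0,0,0],[0,0,0],0.6],
  [[0,0,0],[0,0,0],0.6],
  [[0,0,0],[0,0,0],1],
  [[0,0,0],[0,0,0],1],
  [[0,0,0],[0,0,0],1],
  [[0,0,0],[0,0,0],1],
  [[0,0,0],[0,0,0],1],
  [[0,0,0],[0,0,0],1],
], newtons=8)

```text
clock: 3.6
eef_pos: [0.5241, 0.2461, 0.1476]
ee_rot: [-3.141, 0.0, 1.629]
force: [-2.7, 0.5, 1.8]
gripper_width: 0.0117
grip_force: 8.0
```

Call:
servo_tool([
  [[-0.026,0,-0.115],[0,0.57,0],1],
  [[-0.054,0,-0.23],[0,1.15,0],1],
  [[-0.083,0,-0.344],[0,1.72,0],1],
  [[-0.113,0,-0.458],[0,2.29,0],1],
  [[-0.113,0,-0.458],[0,2.29,0],1],
])

```text
clock: 4.1
eef_pos: [0.5243, 0.2449, 0.1524]
ee_rot: [-3.141, -0.041, 1.628]
force: [-4.9, 0.3, -1.0]
gripper_width: 0.0117
grip_force: 8.0
```

Call:
servo_tool([
  [[-0.013,-0.03,-0.058],[0,0.29,0],1],
  [[-0.026,-0.05,-0.115],[0,0.57,0],1],
  [[-0.026,-0.05,-0.115],[0,0.57,0],1],
])

```text
clock: 4.4
eef_pos: [0.5243, 0.2446, 0.1535]
ee_rot: [3.141, -0.05, 1.628]
force: [-1.8, 0.7, -1.6]
gripper_width: 0.0118
grip_force: 8.0
```

Run:
```python
from rig import *
import numpy as np
o=readout.get_obs(); print({k:np.round(o[k],4) for k in("clock","eef_pos","ee_rot","force","torque")})
```

```text
{'clock': np.float64(4.4), 'eef_pos': array([0.5243, 0.2446, 0.1535]), 'ee_rot': array([ 3.1414, -0.0503,  1.6284]), 'force': array([-1.8187,  0.7374, -1.6463]), 'torque': array([0.0123, 0.6288, 0.0575])}
```

Call:
servo_tool([
  [[-0.013,-0.01,-0.058],[0,0.29,0],1],
  [[-0.026,-0.01,-0.115],[0,0.57,0],1],
  [[-0.026,-0.01,-0.115],[0,0.57,0],1],
])

```text
clock: 4.7
eef_pos: [0.5242, 0.2442, 0.1546]
ee_rot: [3.141, -0.06, 1.628]
force: [-1.3, 0.1, -1.7]
gripper_width: 0.0114
grip_force: 8.0
```

Call:
servo_tool([
  [[-0.013,0,-0.058],[0,0.29,0],1],
  [[-0.026,0,-0.115],[0,0.57,0],1],
  [[-0.026,0,-0.115],[0,0.57,0],1],
])

```text
clock: 5.0
eef_pos: [0.5243, 0.2439, 0.1558]
ee_rot: [3.141, -0.07, 1.628]
force: [-1.7, -0.0, -1.3]
gripper_width: 0.0116
grip_force: 8.0
```

Call:
servo_tool([
  [[-0.015,0,-0.069],[0,0.34,0],1],
  [[-0.031,0,-0.138],[0,0.69,0],1],
  [[-0.031,0,-0.138],[0,0.69,0],1],
])

```text
clock: 5.3
eef_pos: [0.5243, 0.2435, 0.1571]
ee_rot: [3.141, -0.082, 1.628]
force: [-1.9, 0.2, -1.4]
gripper_width: 0.0119
grip_force: 8.0
```

Call:
servo_tool([
  [[-0.015,0,-0.069],[0,0.34,0],1],
  [[-0.031,0,-0.138],[0,0.69,0],1],
  [[-0.031,0,-0.138],[0,0.69,0],1],
])

```text
clock: 5.6
eef_pos: [0.5242, 0.2432, 0.1582]
ee_rot: [3.141, -0.094, 1.628]
force: [0.1, 0.6, -4.7]
gripper_width: 0.0117
grip_force: 8.0
```

Call:
servo_tool([
  [[-0.007,0,-0.03],[0,0.15,0],1],
  [[-0.013,0,-0.058],[0,0.29,0],1],
  [[-0.013,0,-0.058],[0,0.29,0],1],
])

```text
clock: 5.9
eef_pos: [0.5242, 0.2431, 0.1584]
ee_rot: [3.142, -0.099, 1.629]
force: [2.3, 1.8, -11.0]
gripper_width: 0.0118
grip_force: 8.0
```

Call:
servo_tool([
  [[0.024,0,0.106],[0,-0.52,0],1],
  [[0.048,0,0.21],[0,-1.05,0],1],
  [[0.048,0,0.21],[0,-1.05,0],1],
  [[0.048,0,0.21],[0,-1.05,0],1],
])

```text
clock: 6.3
eef_pos: [0.5242, 0.2435, 0.1571]
ee_rot: [3.141, -0.08, 1.629]
force: [-0.4, -0.3, -3.1]
gripper_width: 0.0117
grip_force: 8.0
```

Run:
```python
from rig import *
import numpy as np
o=readout.get_obs(); print({k:np.round(o[k],4) for k in("clock","eef_pos","ee_rot","force","torque","joint_positions")})
```

```text
{'clock': np.float64(6.3), 'eef_pos': array([0.5242, 0.2435, 0.1571]), 'ee_rot': array([ 3.1414, -0.0804,  1.6286]), 'force': array([-0.3791, -0.2677, -3.1361]), 'torque': array([-0.3567,  0.0143,  0.0216]), 'joint_positions': array([-0.6937,  0.3868,  0.2862,  1.8284, -0.2283,  0.9237, -0.2349])}
```

Call:
servo_tool([
  [[0.01,0,0.045],[0,-0.23,0],1],
  [[0.01,0,0.045],[0,-0.23,0],1],
  [[0.01,0,0.045],[0,-0.23,0],1],
])

```text
clock: 6.6
eef_pos: [0.5242, 0.2437, 0.1565]
ee_rot: [3.141, -0.077, 1.629]
force: [1.0, -1.2, -2.3]
gripper_width: 0.0115
grip_force: 8.0
```

Run:
```python
import numpy as np
a=.077
for g in [.005,.01,.015,.02,.03,.04,.05,.06,.07,.08,.1,.12,.15,.18,.21,.24,.27,.3,.35,.4,.45,.5]:
    c,s=np.cos(g),np.sin(g); ox=1.5*(1-c)-15.2*s; oy=-1.5*s+15.2*(c-1); D=np.degrees(g)
    print(g,np.round([oy*np.cos(a),ox,oy*np.sin(a)],3).tolist(),np.round([D*np.sin(a),0,-D*np.cos(a)],2).tolist())
```

```text
0.005 [-0.008, -0.076, -0.001] [0.02, 0.0, -0.29]
0.01 [-0.016, -0.152, -0.001] [0.04, 0.0, -0.57]
0.015 [-0.024, -0.228, -0.002] [0.07, 0.0, -0.86]
0.02 [-0.033, -0.304, -0.003] [0.09, 0.0, -1.14]
0.03 [-0.052, -0.455, -0.004] [0.13, 0.0, -1.71]
0.04 [-0.072, -0.607, -0.006] [0.18, 0.0, -2.29]
0.05 [-0.094, -0.758, -0.007] [0.22, 0.0, -2.86]
0.06 [-0.117, -0.909, -0.009] [0.26, 0.0, -3.43]
0.07 [-0.142, -1.059, -0.011] [0.31, 0.0, -4.0]
0.08 [-0.168, -1.21, -0.013] [0.35, 0.0, -4.57]
0.1 [-0.225, -1.51, -0.017] [0.44, 0.0, -5.71]
0.12 [-0.288, -1.809, -0.022] [0.53, 0.0, -6.86]
0.15 [-0.394, -2.255, -0.03] [0.66, 0.0, -8.57]
0.18 [-0.513, -2.697, -0.04] [0.79, 0.0, -10.28]
0.21 [-0.645, -3.136, -0.05] [0.93, 0.0, -12.0]
0.24 [-0.79, -3.57, -0.061] [1.06, 0.0, -13.71]
0.27 [-0.948, -4.0, -0.073] [1.19, 0.0, -15.42]
0.3 [-1.119, -4.425, -0.086] [1.32, 0.0, -17.14]
0.35 [-1.432, -5.121, -0.11] [1.54, 0.0, -19.99]
0.4 [-1.779, -5.801, -0.137] [1.76, 0.0, -22.85]
0.45 [-2.159, -6.462, -0.167] [1.98, 0.0, -25.71]
0.5 [-2.572, -7.104, -0.198] [2.2, 0.0, -28.56]
```

Call:
servo_tool([
  [[-0.008,-0.076,0],[0.02,0,-0.29],1],
  [[-0.016,-0.152,0],[0.04,0,-0.57],1],
  [[-0.024,-0.228,0],[0.07,0,-0.86],1],
  [[-0.033,-0.304,0],[0.09,0,-1.14],1],
  [[-0.033,-0.304,0],[0.09,0,-1.14],1],
])

```text
clock: 7.1
eef_pos: [0.521, 0.2432, 0.1564]
ee_rot: [-3.142, -0.077, 1.649]
force: [0.6, -1.7, -1.2]
gripper_width: 0.0119
grip_force: 8.0
```

Call:
servo_tool([
  [[-0.008,-0.076,0],[0.02,0,-0.29],1],
  [[-0.016,-0.152,0],[0.04,0,-0.57],1],
  [[-0.024,-0.228,0],[0.07,0,-0.86],1],
  [[-0.033,-0.304,0],[0.09,0,-1.14],1],
  [[-0.033,-0.304,0],[0.09,0,-1.14],1],
])

```text
clock: 7.6
eef_pos: [0.5179, 0.2426, 0.1563]
ee_rot: [-3.141, -0.077, 1.669]
force: [1.3, -2.3, -2.3]
gripper_width: 0.0119
grip_force: 8.0
```

Call:
servo_tool([
  [[-0.016,-0.152,0],[0.04,0,-0.57],1],
  [[-0.033,-0.304,0],[0.09,0,-1.14],1],
  [[-0.052,-0.455,-0.004],[0.13,0,-1.71],1],
  [[-0.072,-0.607,-0.006],[0.18,0,-2.29],1],
  [[-0.072,-0.607,-0.006],[0.18,0,-2.29],1],
])

```text
clock: 8.1
eef_pos: [0.5117, 0.2413, 0.1563]
ee_rot: [-3.141, -0.077, 1.709]
force: [0.7, -1.5, -2.3]
gripper_width: 0.0115
grip_force: 8.0
```

Call:
servo_tool([
  [[-0.016,-0.152,0],[0.04,0,-0.57],1],
  [[-0.033,-0.304,0],[0.09,0,-1.14],1],
  [[-0.052,-0.455,-0.004],[0.13,0,-1.71],1],
  [[-0.072,-0.607,-0.006],[0.18,0,-2.29],1],
  [[-0.094,-0.758,-0.007],[0.22,0,-2.86],1],
  [[-0.117,-0.909,-0.009],[0.26,0,-3.43],1],
  [[-0.168,-1.21,-0.013],[0.35,0,-4.57],1],
  [[-0.225,-1.51,-0.017],[0.44,0,-5.71],1],
  [[-0.288,-1.809,-0.022],[0.53,0,-6.86],1],
  [[-0.288,-1.809,-0.022],[0.53,0,-6.86],1],
])

```text
clock: 9.1
eef_pos: [0.494, 0.2358, 0.1563]
ee_rot: [-3.141, -0.077, 1.83]
force: [-0.3, -2.8, -3.1]
gripper_width: 0.0114
grip_force: 8.0
```

Call:
servo_tool([
  [[-0.016,-0.152,0],[0.04,0,-0.57],1],
  [[-0.052,-0.455,-0.004],[0.13,0,-1.71],1],
  [[-0.094,-0.758,-0.007],[0.22,0,-2.86],1],
  [[-0.142,-1.059,-0.011],[0.31,0,-4.0],1],
  [[-0.225,-1.51,-0.017],[0.44,0,-5.71],1],
  [[-0.288,-1.809,-0.022],[0.53,0,-6.86],1],
  [[-0.394,-2.255,-0.03],[0.66,0,-8.57],1],
  [[-0.513,-2.697,-0.04],[0.79,0,-10.28],1],
  [[-0.645,-3.136,-0.05],[0.93,0,-12.0],1],
  [[-0.79,-3.57,-0.061],[1.06,0,-13.71],1],
  [[-0.948,-4.0,-0.073],[1.19,0,-15.42],1],
  [[-1.119,-4.425,-0.086],[1.32,0,-17.14],1],
  [[-1.119,-4.425,-0.086],[1.32,0,-17.14],1],
])

```text
clock: 10.4
eef_pos: [0.4541, 0.2134, 0.1563]
ee_rot: [-3.141, -0.077, 2.13]
force: [2.4, -3.3, -2.9]
gripper_width: 0.0115
grip_force: 8.0
```

Call:
servo_tool([
  [[-0.016,-0.152,0],[0.04,0,-0.57],1],
  [[-0.052,-0.455,-0.004],[0.13,0,-1.71],1],
  [[-0.094,-0.758,-0.007],[0.22,0,-2.86],1],
  [[-0.142,-1.059,-0.011],[0.31,0,-4.0],1],
  [[-0.225,-1.51,-0.017],[0.44,0,-5.71],1],
  [[-0.288,-1.809,-0.022],[0.53,0,-6.86],1],
  [[-0.394,-2.255,-0.03],[0.66,0,-8.57],1],
  [[-0.513,-2.697,-0.04],[0.79,0,-10.28],1],
  [[-0.645,-3.136,-0.05],[0.93,0,-12.0],1],
  [[-0.79,-3.57,-0.061],[1.06,0,-13.71],1],
  [[-0.948,-4.0,-0.073],[1.19,0,-15.42],1],
  [[-1.119,-4.425,-0.086],[1.32,0,-17.14],1],
  [[-1.432,-5.121,-0.11],[1.54,0,-19.99],1],
  [[-1.779,-5.801,-0.137],[1.76,0,-22.85],1],
  [[-2.159,-6.462,-0.167],[1.98,0,-25.71],1],
  [[-2.572,-7.104,-0.198],[2.2,0,-28.56],1],
  [[-2.572,-7.104,-0.198],[2.2,0,-28.56],1],
])

```text
clock: 12.1
eef_pos: [0.4084, 0.154, 0.1567]
ee_rot: [3.141, -0.076, 2.631]
force: [4.7, -3.3, -5.4]
gripper_width: 0.0118
grip_force: 8.0
```

Call:
servo_tool([
  [[-0.076,-0.152,0.02],[0.04,0,-0.57],1],
  [[-0.112,-0.455,0.02],[0.13,0,-1.71],1],
  [[-0.154,-0.758,0.02],[0.22,0,-2.86],1],
  [[-0.202,-1.059,0.01],[0.31,0,-4.0],1],
  [[-0.285,-1.51,0],[0.44,0,-5.71],1],
  [[-0.348,-1.809,0],[0.53,0,-6.86],1],
  [[-0.454,-2.255,-0.01],[0.66,0,-8.57],1],
  [[-0.573,-2.697,-0.02],[0.79,0,-10.28],1],
  [[-0.705,-3.136,-0.03],[0.93,0,-12.0],1],
  [[-0.85,-3.57,-0.04],[1.06,0,-13.71],1],
  [[-1.008,-4.0,-0.053],[1.19,0,-15.42],1],
  [[-1.179,-4.425,-0.066],[1.32,0,-17.14],1],
  [[-1.492,-5.121,-0.09],[1.54,0,-19.99],1],
  [[-1.839,-5.801,-0.117],[1.76,0,-22.85],1],
  [[-2.219,-6.462,-0.147],[1.98,0,-25.71],1],
  [[-2.632,-7.104,-0.178],[2.2,0,-28.56],1],
  [[-2.632,-7.104,-0.178],[2.2,0,-28.56],1],
])

```text
clock: 13.8
eef_pos: [0.3966, 0.0792, 0.1563]
ee_rot: [-3.142, -0.076, 3.129]
force: [4.7, 0.1, -4.1]
gripper_width: 0.0118
grip_force: 8.0
```

Call:
servo_tool([
  [[0,0,0.1],[0,-0.5,0],1],
  [[0.02,0,0.22],[0,-1.1,0],1],
  [[0.05,0,0.36],[0,-1.8,0],1],
  [[0.08,0,0.5],[0,-2.5,0],1],
  [[0.1,0,0.62],[0,-3.1,0],1],
  [[0.12,0,0.72],[0,-3.6,0],1],
  [[0.14,0,0.82],[0,-4.1,0],1],
  [[0.14,0,0.82],[0,-4.1,0],1],
])

```text
clock: 14.6
eef_pos: [0.3943, 0.0799, 0.1482]
ee_rot: [3.141, -0.004, 3.129]
force: [5.2, 1.4, -3.4]
gripper_width: 0.012
grip_force: 8.0
```

Call:
servo_tool([
  [[0,0,0],[0,0,0],0.6],
  [[0,0,0],[0,0,0],0.5],
  [[0,0,0],[0,0,0],0.3],
  [[0,0,0],[0,0,0],0.3],
  [[0,0,0],[0,0,0],0.2],
  [[0,0,0],[0,0,0],0.2],
])

```text
clock: 15.2
eef_pos: [0.3941, 0.0796, 0.1481]
ee_rot: [-3.141, -0.006, 3.129]
force: [0.1, -0.3, 0.2]
gripper_width: 0.0352
grip_force: 0.0
```

Call:
servo_tool([
  [[0,0,-1],[0,0,0],0.2],
  [[0,0,-3],[0,0,0],0.2],
  [[0,0,-6],[0,0,0],0],
  [[0,0,-9],[0,0,0],0],
  [[0,0,-12],[0,0,0],0],
  [[0,0,-13],[0,0,0],0],
  [[0,0,-13],[0,0,0],0],
  [[0,0,-13],[0,0,0],0],
])

```text
clock: 16.0
eef_pos: [0.3944, 0.0795, 0.2774]
ee_rot: [-3.141, -0.006, 3.129]
force: [0.1, 0.2, -0.1]
gripper_width: 0.0442
grip_force: 0.0
```

Run:
```python
from h import *
from rig import *
import cv2
c=calibration("wrist"); T=tool_T()@c["mount"]; p,d=get_image("wrist"); cv2.imwrite("pics/w3.png",p)
P=cloud("wrist",d,T,c); x,y,z=P[...,0],P[...,1],P[...,2]
m=(d>0)&(abs(z-.178)<.01)&(abs(x-.39)<.04)&(abs(y-.08)<.04)
q=P[m]; print("post",len(q),q.mean(0),q.min(0),q.max(0))
v=q.mean(0)[:2]-[.548,.0932]; print("gate",np.arctan2(v[1],v[0])-(np.arctan2(.247-.0932,.524-.548)))
for lo in np.arange(.34,.53,.015):
    s=(d>0)&(x>=lo)&(x<lo+.015)&(abs(y-.08)<.03)&(z>.11)&(z<.15)
    if s.any(): print(lo.round(3),s.sum(),np.percentile(z[s],[50,95]).round(4),np.median(y[s]).round(4))
```

```text
post 224 [0.39098368 0.07845024 0.17737179] [0.38584477 0.07314677 0.16810652] [0.39789661 0.0838227  0.18032799]
gate -4.773524485593796
0.34 153 [0.1273 0.1288] 0.0798
0.355 407 [0.1271 0.1291] 0.0867
0.37 303 [0.1277 0.1293] 0.0899
0.385 312 [0.1289 0.1459] 0.0855
0.4 170 [0.1279 0.1292] 0.0925
0.415 249 [0.1276 0.129 ] 0.09
0.43 234 [0.1277 0.1292] 0.0898
0.445 214 [0.1278 0.1291] 0.0898
0.46 206 [0.1277 0.1292] 0.0906
0.475 202 [0.1277 0.1291] 0.0897
0.49 332 [0.1274 0.1302] 0.0867
0.505 273 [0.1276 0.1311] 0.0867
0.52 59 [0.1277 0.1294] 0.0924
```

View pics/w3.png

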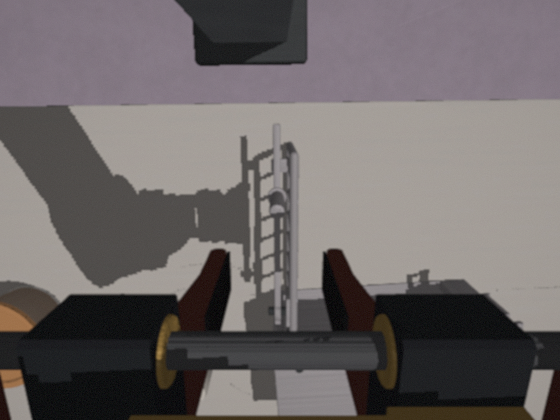

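The gate stands open at 1.51 rad (-4.77 + 2π). The bar lies level (z≈0.127 along its whole length, post top at 0.177) and the gripper is clear, so I'll hand in.

```bash
python3 -c "
from rig import order; print(order.hand_in())"
```

```text
the job is handed in; nothing more can be done
None
```

The job is handed in, with no verdict returned: by my last measurement the gate stood open at about 1.51 rad with the bar back down level; the robot was clear, and it never came near the jar, bottle or tub.

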